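# Inspect a rosette's weld through the loupe at focal height

### The arm

A 6-joint arm with a two-finger parallel gripper is mounted at the origin on the work surface. World frame = base frame: x ahead of the robot, y to its left, z up, the work surface at z = 0. Lengths are in mm, angles in degrees, forces in N, time in s.
With the tool pointing down it reaches from about 325 to 900 mm from the base axis. Payload 6.1 kg.
Tool frame: the origin (TCP) lies midway between the tips of the shut fingers; the grasp point (between the pads) lies 19 mm behind it; z points along the fingers, y is the line along which they close (so a half turn about z gives the same grasp; the last joint's range is limited). The gripper opens to 87 mm and grips with 3 to 60 N. Pads are 19 mm wide; open, the fingers measure 117 mm over their backs; the gripper's body (75 mm by 190 mm) begins 51 mm behind the grasp point.
Start: joints at [69.666, 12.628, 87.462, -0, 79.91, -7.225], TCP at [141.754, 608.705, 222.538] pointing down, gripper open.
Joint ranges: [-170.65, 170.65], [-52.31, 119.04], [5.05, 147.46], [-71.25, 251.25], [11.57, 151.72], [-153.62, 153.62]. Speed limits (degrees/s): [147.25, 147.25, 172.46, 180, 180, 180].

### API

Orientations are given as a 3x3 rotation matrix whose columns are the frame's x, y, z axes.
In Python, from bench import bot gives the robot as it stands. Calls block until the motion is done:
- bot.goto(position, orientation): joint-space move of the TCP to a pose.
- bot.move_linear(position, orientation=None, rate=150, force_limit=None): straight line of the TCP; orientation=None keeps the orientation; rate is the mean speed in mm/s. With force_limit (N) it stops when the force on the tool has changed by that much, and returns True; else False.
- bot.goto_joints(angles): joint-space move.
- bot.set_gripper(opening): finger opening in mm; the grip force is fixed at half the most; returns when the fingers have stopped.
- bot.wait(seconds).
- bot.ik(position, orientation): joint angles nearest the present ones, or None.
- bot.get_state(): the state.
- bot.capture(name): name is "side" or "top" or "wrist"; returns a dict with "pixels" (480x640x3 uint8, blue, green, red), "depth" (480x640 float32, mm along the optical axis (not along the pixel's ray), 0 where there is no reading), "camera_matrix" (3x3 intrinsics, pixels), "k1" (the pictures are not rectified: a ray, as slopes to the right and down, at radius r is drawn at 1 + k1 r^2 times it, then the intrinsics apply), "eye" and "attitude" of the camera in the world. Camera axes: x right, y down, z forward; pixel columns grow to the right and rows downward; lengths in mm; the calibration is good to about 2 mm. A picture is of the moment at which its call begins.
A pose or a line that the arm cannot do raises bot.MotionError and nothing moves.
- bot.sign_off(): hands the job in; it is judged then, once.
The state is a dict: "t": time; "joints": joint angles; "dq": joint speeds; "joint_torque": joint torques, N m; "eef_pos": TCP position; "tool_rot": TCP orientation; "ft_force": force on the tool from outside, world axes, zero at the start; "torque": the same for the moment, N m; "gripper_width": finger opening in mm; "finger_force": force on a finger pad.
Only numpy, scipy, OpenCV 4.12 (cv2) and the standard library are available. Lean on these libraries where they do the work, as an engineer would, in place of code of your own. Each camera call takes 0.05 s, during which the arm holds its last target. There are 200 camera calls.

### The job

Swing the yellow hasp off its catch and right back past upright, so that the loupe is free, then take the loupe by its black handle out of its rack. Finish holding the loupe still and level with its lens centred over the copper weld of the rosette, the lens at the height of the orange focus collar on the post; the program ends with the loupe held there in the gripper. Keep the loupe off the stand, and do not move the collar, or disturb the punch, the die or the brush.

Things in the scene. Friction and masses are not known exactly. Their poses are not given: they have to be found in the camera images.
- rack: Loupe rack, fixed: plywood board 220 x 100 x 10 mm, origin under its centre on the table. x runs along the loupe's handle to the lens, z up. Rubber pad under the lens at x=+75 mm; green saddle (16 mm in x, out to y=+-18 mm, 51 mm high) for the butt at x=-60; there also the hasp's hinge block at y=+34 and catch post at y=-29. From x=-50 to +50 only the board lies under the handle
- hasp (a joint): Angle of the yellow hasp, rad: 0 = flat over handle and catch, 1.57 = upright, 2.6 = stop; starts at 0 to 0.2. It turns about the rack's x direction: its free end (rack's -y side) goes up and over to the +y side. Stiff hinge, stays where it is left; about 1 N at the tab moves it
- hasp_hinge (a point): Point on the hasp's hinge axis, mid-width of the bar, at (-60, +32, +57.5) mm in the rack's frame, with the rack's axes. The hinge axis is parallel to the rack's x
- hasp_tab (a point): Centre of the yellow tab near the hasp's free end, 78 mm from the hinge axis: the place to pinch. The hasp is a bar 12 mm wide (along the rack's x) and 88 mm long from the hinge; its last 36 mm are 8 mm thick, the outer 20 mm overhang the catch post. Flat shut, this point is 57.5 mm above the table. x along the hinge, y from tab to hinge
- loupe_grip (a point): Centre of the loupe's grip, in the black handle half-way up, 75 mm from the lens centre. Handle: straight bar 16 mm wide, 18 mm high, 48 to 160 mm from the lens centre. x points along it to the lens, z up through the lens. In the rack it lies at (0, 0, +44) mm in the rack's frame. Loupe 0.11 to 0.23 kg, its centre of mass near this point (within 25 mm)
- loupe_lens (a point): Centre of the loupe's glass lens, half-way through it; brass ring 64 mm across, 14 mm thick. z is the lens's optical axis, x points away from the handle; same axes as loupe_grip. In the rack it lies at (+75, 0, +44) mm in the rack's frame
- stand: Inspection stand, fixed: dark steel plate 220 x 140 x 12 mm (x -90 to +130, y +-70 mm), origin on its underside under the rosette's centre, z up. On it an eight-petalled steel rosette, 106 mm across, and a vertical steel post, 10 mm thick, 182 mm high above the table, at x=+100, always on the far side from the robot (stand's yaw within 0.5 rad)
- weld (a point): Top of the copper weld bead at the middle of the rosette, 28 mm above the table: the spot to look at
- focus_mark (a point): Centre of the orange focus collar (24 mm in diameter, 12 mm high) on the post; its mid-height marks the height of the lens's centre, 100 to 160 mm above the table. A pointer on it reaches 29 mm from the post's axis towards the rosette. The collar slides stiffly (4 N) on the post and must stay where it is
- punch: Bystander: a loose steel punch, upright, 34 mm in diameter, 68 mm high; origin at the centre of its underside
- die: Bystander: a loose dark steel die, conical, 44 mm in diameter, 45 mm high; origin at the centre of its underside
- brush: Bystander: a loose hand brush lying on the table, 150 mm long, origin on its underside, x axis along it
There are look-alikes about, which are no part of the job. There is more than one size of the rack; the job needs the largest.

How it is judged:
By the outcome, as a careful person would: the job done as asked, in the order asked, and still so for the second after the job is handed in, while the arm keeps its last pose, push and grip.
It also fails if it takes over 53 s, if anything falls off the work surface, if the arm or the gripper's body presses on something with over 40 N, if the wrist force passes 120 N, or if a joint passes its speed limit or range.

## Working session

There is one attempt and no reset: what is moved stays moved. The work goes in short steps, each a Python script; the robot and the scene stay as the last script left them, time stands still between calls to the robot, and variables do not carry over. Pictures are saved under pics/ and viewed, at most 10 in all, crops included, and the job is handed in when it is done.

```bash
ls; mkdir -p pics; cat > h.py <<'E'
import numpy as np, cv2
from bench import bot
def snap(cam,name):
    c=bot.capture(cam); cv2.imwrite(f'pics/{name}.png',c['pixels']); np.save(f'pics/{name}.npy',c,allow_pickle=True); return c
def load(name): return np.load(f'pics/{name}.npy',allow_pickle=True).item()
def rays(c,uv):
    K=np.array(c['camera_matrix']);k=c['k1']
    d=cv2.undistortPoints(np.array(uv,float).reshape(-1,1,2),K,np.array([k,0,0,0.])).reshape(-1,2)
    return np.c_[d,np.ones(len(d))]
def plane(c,uv,z):
    r=rays(c,uv)@np.array(c['attitude']).T; e=np.array(c['eye'])
    return e+r*((z-e[2])/r[:,2])[:,None]
def cloud(c):
    v,u=np.mgrid[:480,:640]; r=rays(c,np.c_[u.ravel(),v.ravel()])
    p=(r*c['depth'].reshape(-1,1))@np.array(c['attitude']).T+np.array(c['eye'])
    return p.reshape(480,640,3)
E
python3 - <<'E'
from h import *
for n in('side','top'):
    c=snap(n,n+'0'); print(n,c['eye'],c['attitude'],c['k1'],c['camera_matrix'])
print(bot.get_state())
E
```

```text
pics
side [ 203.3188619  -658.9816805   801.12230837] [[ 0.92404732 -0.24549047  0.2930375 ]
 [-0.38168258 -0.63524924  0.67139914]
 [ 0.02132976 -0.73225189 -0.6806998 ]] -0.07797871815286603 [[527.71877054   0.         318.41533338]
 [  0.         527.71877054 236.80447471]
 [  0.           0.           1.        ]]
top [ 309.48305322   25.14060927 1344.9874328 ] [[-1.09440831e-02 -9.85296627e-01  1.70501563e-01]
 [-9.99939899e-01  1.06725307e-02 -2.50916692e-03]
 [ 6.52590543e-04 -1.70518776e-01 -9.85354211e-01]] 0.03977234893755654 [[536.8920374    0.         316.56692931]
 [  0.         536.8920374  231.27728553]
 [  0.           0.           1.        ]]
{'t': 0.1, 'joints': array([ 6.96660100e+01,  1.26711600e+01,  8.75205575e+01,  1.07595442e-04,
        7.99107631e+01, -7.22519880e+00]), 'dq': array([ 0.01391643, -0.10312437, -0.12945933, -0.03745832, -0.12857986,
       -0.06372427]), 'joint_torque': array([ 6.08626851e-04, -4.95946026e+01, -3.88521981e+01,  7.02329515e-02,
        5.15560945e-02, -9.79087787e-06]), 'eef_pos': array([141.55485518, 608.17002805, 221.52948407]), 'tool_rot': array([[-9.73941034e-01,  2.26800517e-01, -6.23265896e-04],
       [ 2.26801260e-01,  9.73939617e-01, -1.67651912e-03],
       [ 2.26787945e-04, -1.77418825e-03, -9.99998400e-01]]), 'ft_force': array([-0.14124251, -0.01234317, -0.02364755]), 'torque': array([0.04650822, 0.00117756, 0.03895715]), 'finger_force': 0.0, 'gripper_width': 87.02468549619273}
```

View pics/top0.png

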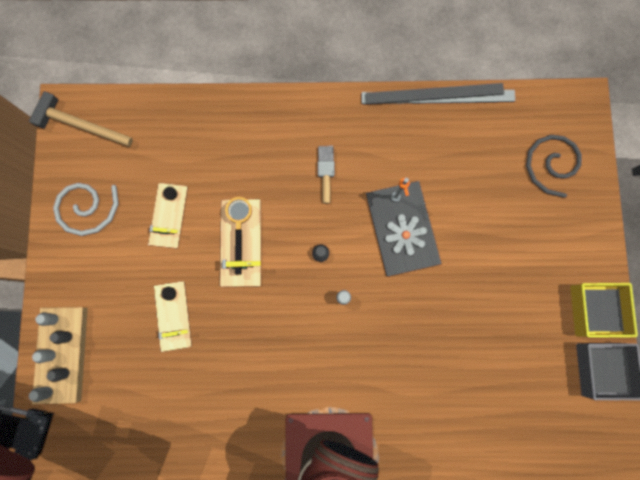

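View pics/side0.png

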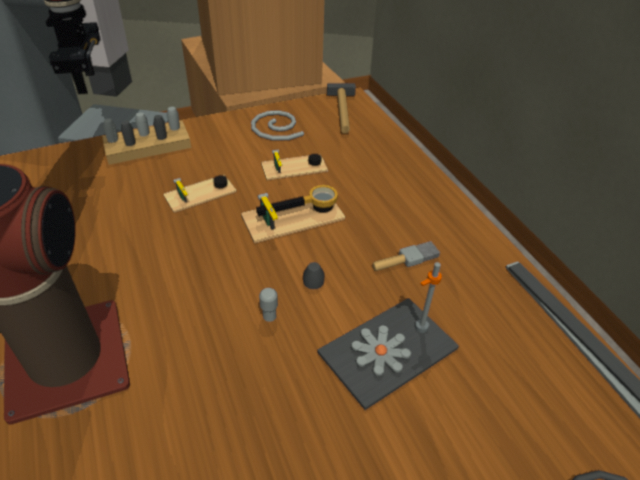

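The top view shows the largest rack with the loupe at (240,242), lens at (238,210) and yellow hasp at (240,265). The stand is at (405,230), weld (406,234), collar (405,185), punch (344,297), die (320,253), brush (326,175). In the side view the collar is at (434,277) and the weld at (381,350).

```bash
python3 - <<'E'
from h import *
c=load('top0'); im=c['pixels']; P=cloud(c); hsv=cv2.cvtColor(im,cv2.COLOR_BGR2HSV)
for n,(u,v) in dict(board=(252,215),table=(290,300),weld=(406,234),collar=(405,185),plate=(385,250),lens=(238,210),handle=(238,243),hasp=(240,265),ring=(226,210),punch=(344,297),die=(320,253)).items():
    print(n,hsv[v,u],P[v,u].round(0))
def blobs(c,m,z,box,n):
    mm=np.zeros_like(m);u0,v0,u1,v1=box;mm[v0:v1,u0:u1]=m[v0:v1,u0:u1]
    k,l,s,ce=cv2.connectedComponentsWithStats(mm)
    for i in np.argsort(-s[1:,4])[:2]+1: print(n,s[i],ce[i].round(1),plane(c,[ce[i]],z).round(1))
org=lambda hsv:cv2.inRange(hsv,(0,160,140),(12,255,255))
yel=cv2.inRange(hsv,(24,150,120),(34,255,255))
blobs(c,org(hsv),28,(390,215,425,250),'weld')
blobs(c,org(hsv),130,(390,170,425,205),'collar130')
blobs(c,yel,60,(210,240,275,285),'hasp')
s=load('side0'); hs=cv2.cvtColor(s['pixels'],cv2.COLOR_BGR2HSV); PS=cloud(s)
blobs(s,org(hs),28,(360,330,400,370),'weldS')
blobs(s,org(hs),130,(415,260,450,300),'collarS')
m=org(hs);m2=np.zeros_like(m);m2[260:300,415:450]=m[260:300,415:450]
q=PS[m2>0]; print('collar cloud',np.median(q,0),np.percentile(q,[5,95],0))
# board: bright low-sat
b=cv2.inRange(hsv,(12,40,170),(24,150,255)); bb=np.zeros_like(b); bb[190:295,210:270]=b[190:295,210:270]
pts=np.argwhere(bb)[:,::-1]; r=cv2.minAreaRect(plane(c,pts,10)[:,:2].astype(np.float32)); print('board',r)
d=cv2.inRange(hsv,(0,0,0),(180,110,110)); dd=np.zeros_like(d); dd[175:285,360:445]=d[175:285,360:445]
k,l,st,ce=cv2.connectedComponentsWithStats(dd); i=1+np.argmax(st[1:,4]); pts=np.argwhere(l==i)[:,::-1]
print('plate',cv2.minAreaRect(plane(c,pts,12)[:,:2].astype(np.float32)))
k=cv2.inRange(hsv,(0,0,0),(180,255,60)); kk=np.zeros_like(k); kk[225:280,228:250]=k[225:280,228:250]
pts=np.argwhere(kk)[:,::-1]; print('handle',cv2.minAreaRect(plane(c,pts,53)[:,:2].astype(np.float32)))
E
```

```text
board [ 20  90 236] [585. 186.   5.]
table [ 14 147 187] [369.  89.   4.]
weld [ 12 141 238] [ 528. -201.   26.]
collar [ 12 186 225] [ 620. -180.  156.]
plate [ 80   7 103] [ 490. -148.   17.]
lens [ 94  14 150] [589. 215.  49.]
handle [60 15 35] [506. 213.  51.]
hasp [ 29 174 216] [452. 207.  58.]
ring [ 20 144 229] [590. 245.  47.]
punch [ 75   8 200] [372. -41.  70.]
die [120   3 100] [481.  14.  40.]
collar130 [399 178  11  17  63] [403.7 185.6] [[ 625.4 -181.9  130. ]]
hasp [227 261  34   6 137] [240.9 263.6] [[455.  204.5  60. ]]
weldS [376 345  10   9  72] [380.6 349.5] [[ 527.1 -205.5   28. ]]
collarS [434 273   5   5   7] [436.6 275.6] [[ 647.2 -163.7  130. ]]
collarS [432 275   1   2   2] [432.  275.5] [[ 639.7 -160.6  130. ]]
collar cloud [ 627.97215007 -182.60377261  155.86813804] [[ 370.40699996 -469.22969521  154.7380334 ]
 [ 635.09061094 -178.3515795   543.78079097]]
board ((517.3699951171875, 216.6038818359375), (266.4714660644531, 150.0495147705078), 0.2468848079442978)
plate ((546.9627685546875, -193.94430541992188), (217.12953186035156, 139.213134765625), 12.391332626342773)
handle ((485.7113037109375, 213.99928283691406), (100.40706634521484, 12.029912948608398), 0.7869462966918945)
```

```bash
python3 - <<'E'
from h import *
def R(x): x=np.array(x,float);z=np.array([0,0,-1.]);return np.c_[x,np.cross(z,x),z]
c=snap('wrist','w0'); st=bot.get_state()
T=st['tool_rot']; print('cam in tool',T.T@(c['eye']-st['eef_pos']),'\n',T.T@c['attitude'],c['camera_matrix'][0])
for x in [(0,1,0),(0,-1,0),(1,0,0),(-1,0,0)]:
    for p in [(455,168,50),(455,290,110),(515,214,25),(450,-215,140),(480,190,330)]:
        q=bot.ik(p,R(x)); print(x,p,None if q is None else np.round(q))
E
```

```text
cam in tool [  75.6652808    -0.54389943 -161.08357806] 
 [[ 2.57942477e-04 -9.61832212e-01 -2.73639781e-01]
 [ 9.99999961e-01  2.77813132e-04 -3.38662493e-05]
 [ 1.08594374e-04 -2.73639762e-01  9.61832246e-01]] [358.40820124   0.         322.43058977]
(0, 1, 0) (455, 168, 50) [ 11.   5. 116.  -0.  59.  11.]
(0, 1, 0) (455, 290, 110) [ 24.   7. 106.  -0.  66.  24.]
(0, 1, 0) (515, 214, 25) [ 14.  17. 106.  -0.  58.  14.]
(0, 1, 0) (450, -215, 140) [-35.  -0. 111.  -0.  70. -35.]
(0, 1, 0) (480, 190, 330) [13. -5. 95. -0. 90. 13.]
(0, -1, 0) (455, 168, 50) None
(0, -1, 0) (455, 290, 110) None
(0, -1, 0) (515, 214, 25) None
(0, -1, 0) (450, -215, 140) [-35.  -0. 111.  -0.  70. 145.]
(0, -1, 0) (480, 190, 330) None
(1, 0, 0) (455, 168, 50) [ 11.   5. 116.  -0.  59. 101.]
(1, 0, 0) (455, 290, 110) [ 24.   7. 106.  -0.  66. 114.]
(1, 0, 0) (515, 214, 25) [ 14.  17. 106.  -0.  58. 104.]
(1, 0, 0) (450, -215, 140) [-35.  -0. 111.  -0.  70.  55.]
(1, 0, 0) (480, 190, 330) [ 13.  -5.  95.  -0.  90. 103.]
(-1, 0, 0) (455, 168, 50) [ 11.   5. 116.  -0.  59. -79.]
(-1, 0, 0) (455, 290, 110) [ 24.   7. 106.  -0.  66. -66.]
(-1, 0, 0) (515, 214, 25) [ 14.  17. 106.  -0.  58. -76.]
(-1, 0, 0) (450, -215, 140) [ -35.   -0.  111.   -0.   70. -125.]
(-1, 0, 0) (480, 190, 330) [ 13.  -5.  95.  -0.  90. -77.]
```

```bash
cat >> h.py <<'E'
def R(x): x=np.array(x,float);x/=np.linalg.norm(x);z=np.array([0,0,-1.]);return np.c_[x,np.cross(z,x),z]
E
python3 - <<'E'
from h import *
bot.goto((495,165,260),R((0,1,0))); bot.wait(.2)
c=snap('wrist','w1'); print(bot.get_state()['t'])
E
```

```text
2.4417
```

View pics/w1.png

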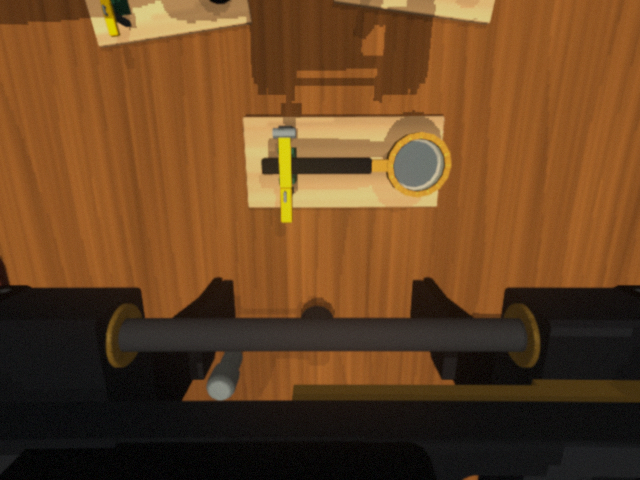

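The wrist view shows the rack right way up: hinge block at (284,132), yellow hasp and tab end at (286,205), handle from (265,165) to (372,165), lens at (419,164).

```bash
python3 - <<'E'
from h import *
c=load('w1'); im=c['pixels']; hsv=cv2.cvtColor(im,cv2.COLOR_BGR2HSV); P=cloud(c)
def big(m,box):
    mm=np.zeros_like(m);u0,v0,u1,v1=box;mm[v0:v1,u0:u1]=m[v0:v1,u0:u1]
    k,l,s,ce=cv2.connectedComponentsWithStats(mm); i=1+np.argmax(s[1:,4]); return l==i,s[i],ce[i]
m,s,ce=big(cv2.inRange(hsv,(24,170,100),(34,255,255)),(260,100,310,240)); pts=np.argwhere(m)[:,::-1]
print('hasp',s,P[m].min(0),P[m].max(0))
for v in range(140,224,8):
    u=pts[pts[:,1]==v][:,0]; print(v,u.min(),u.max(),P[v,int(u.mean())].round(1))
m,s,ce=big(cv2.inRange(hsv,(0,0,0),(180,255,50)),(292,150,372,185)); pts=np.argwhere(m)[:,::-1]
q=plane(c,pts,53)[:,:2].astype(np.float32); print('handle',cv2.minAreaRect(q),'depth',np.median(P[m],0))
m,s,ce=big(cv2.inRange(hsv,(12,160,100),(23,255,255)),(380,125,460,205)); pts=np.argwhere(m)[:,::-1]; pts=pts[pts[:,0]>390]
h=cv2.convexHull(pts.astype(np.int32)); q=plane(c,h.reshape(-1,2),51)[:,:2].astype(np.float32)
print('ring',cv2.minEnclosingCircle(q),cv2.fitEllipse(q),P[m][:,2].mean())
b=cv2.inRange(hsv,(10,30,150),(25,140,255)); m,s,ce=big(b,(235,105,455,215)); pts=np.argwhere(m)[:,::-1]
print('board',cv2.minAreaRect(plane(c,pts,10)[:,:2].astype(np.float32)))
E
```

```text
hasp [278 138  14  85 964] [444.39369655 145.08751321  -1.64857968] [493.66447792 241.97806547 421.11198057]
140 278 290 [456.6 240.1  58.5]
148 278 290 [456.5 232.6  59. ]
156 279 291 [457.4 225.1  61. ]
164 279 291 [457.1 217.4  59.7]
172 279 291 [456.9 209.7  60. ]
180 280 291 [456.9 202.   61.9]
188 281 290 [456.7 194.2  62.4]
196 281 290 [457.8 186.6  65.2]
204 281 290 [456.3 178.1  62.8]
212 281 291 [457.1 170.   63.1]
220 281 291 [457.  162.   64.3]
handle ((503.11566162109375, 216.03260803222656), (77.74662017822266, 15.738264083862305), 0.11238180845975876) depth [504.77961822 215.997749    51.65935902]
ring ((605.28662109375, 212.37557983398438), 47.4653434753418) ((622.1160278320312, 215.10414123535156), (78.63943481445312, 132.5693359375), 87.50081634521484) 26.385997865294087
board ((516.8861694335938, 215.27261352539062), (218.38294982910156, 98.53678131103516), 0.36678192019462585)
```

```bash
python3 - <<'E'
from h import *
O=R((0,1,0))
bot.set_gripper(40)
bot.goto((457,169,110),O)
f=bot.move_linear((457,169,43),rate=120,force_limit=8); print('contact',f)
bot.set_gripper(0); s=bot.get_state(); print(s['gripper_width'],s['eef_pos'],s['finger_force'],s['t'])
H=np.array([247.5,57.5]); v=np.array([169,62])-H
for d in np.radians(list(range(12,133,12))):
    # free end (-y) goes up: rotate clockwise in (y,z)
    r=np.array([v[0]*np.cos(d)+v[1]*np.sin(d),-v[0]*np.sin(d)+v[1]*np.cos(d)])+H
    bot.move_linear((457,r[0],r[1]-19),rate=100)
s=bot.get_state(); print(s['gripper_width'],s['eef_pos'],s['ft_force'],s['t'])
snap('wrist','w2')
E
```

```text
contact False
11.390364627308307 [457.63998882 169.02994242  43.3353859 ] 30.00145605597936 5.45
11.661718997718285 [456.85333568 303.65828776  93.88448072] [2.50562422 3.39228977 4.5014608 ] 8.9333
```

View pics/w2.png

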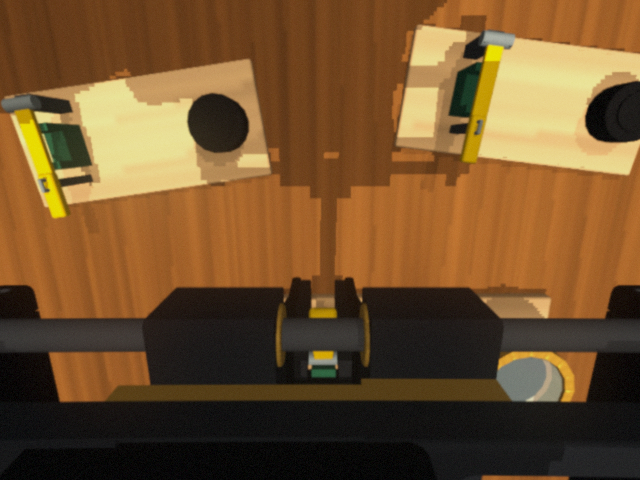

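The yellow bar is still between the fingers (322,325) and swung over to about 135°; the lens is at (535,378). I'll release it, back off and check.

```bash
python3 - <<'E'
from h import *
bot.set_gripper(30)
p=bot.get_state()['eef_pos']
bot.move_linear((457,p[1],p[2]+80),rate=200)
bot.goto((505,216,175),R((1,0,0))); bot.set_gripper(50); bot.wait(.1)
c=snap('wrist','w3'); t=snap('top','t3'); print(bot.get_state()['t'])
P=cloud(t); h=cv2.cvtColor(t['pixels'],cv2.COLOR_BGR2HSV); y=cv2.inRange(h,(24,150,120),(34,255,255)); y[:, :205]=0; y[:,275:]=0;y[300:]=0
print(np.percentile(P[y>0],[2,50,98],0).round(0), (y>0).sum())
cv2.imwrite('pics/t3c.png',cv2.resize(t['pixels'][170:310,170:310],None,fx=2.5,fy=2.5))
cv2.imwrite('pics/j3.png',np.hstack([cv2.resize(c['pixels'],(480,360)),cv2.resize(t['pixels'][180:300,190:290],(300,360))]))
E
```

```text
12.325
[[374. 129.  64.]
 [455. 267.  82.]
 [460. 282. 774.]] 74
```

View pics/j3.png

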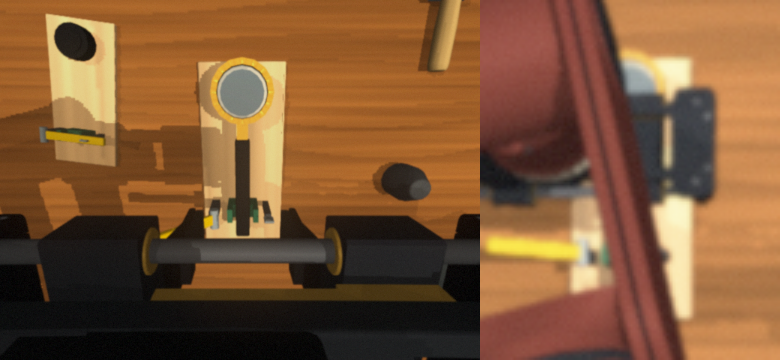

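In the wrist view the hasp lies swung back to the left at (190,228), and the handle (242,185) and lens (242,92) are clear. Next I measure the handle line and lens, then grasp.

```bash
python3 - <<'E'
from h import *
c=load('w3'); hsv=cv2.cvtColor(c['pixels'],cv2.COLOR_BGR2HSV); P=cloud(c)
m=cv2.inRange(hsv,(0,0,0),(180,255,60)); mm=np.zeros_like(m); mm[190:265,308:340]=m[190:265,308:340]
q=plane(c,np.argwhere(mm)[:,::-1],53)[:,:2].astype(np.float32); print('handle',cv2.minAreaRect(q))
g=cv2.inRange(hsv,(0,0,60),(180,60,255)); g[:,:270]=0; g[:,380:]=0; g[:70]=0; g[185:]=0
k,l,s,ce=cv2.connectedComponentsWithStats(g); i=1+np.argmax(s[1:,4]); cn=cv2.findContours((l==i).astype(np.uint8),0,1)[0][0].reshape(-1,2)
print('glass',s[i],cv2.fitEllipse(plane(c,cn,50)[:,:2].astype(np.float32)),np.median(P[l==i],0))
bot.move_linear((520,216,80),rate=150)
f=bot.move_linear((520,216,25),rate=100,force_limit=8)
bot.set_gripper(0); s=bot.get_state(); print(f,s['gripper_width'],s['eef_pos'],s['ft_force'],s['t'])
E
```

```text
handle ((510.34466552734375, 214.98895263671875), (61.823883056640625, 14.203794479370117), 0.46258246898651123)
glass [ 290   87   66   70 3531] ((591.7875366210938, 215.68931579589844), (48.554039001464844, 48.8436279296875), 76.71053314208984) [592.25046017 215.98213852  48.09330276]
False 15.538330600680553 [520.08119859 215.99617252  25.14280535] [ 0.15423557 -0.38729957  1.02286653] 14.5
```

```bash
python3 - <<'E'
from h import *
bot.move_linear((520,216,60),rate=60)
bot.move_linear((520,216,220),rate=150)
bot.goto((500,-60,220),R((1,0,0))); bot.wait(.2)
c=snap('wrist','w4'); s=bot.get_state(); print(s['gripper_width'],s['eef_pos'],s['ft_force'],s['t'])
sd=load('side0')['pixels']
cv2.imwrite('pics/j4.png',np.hstack([cv2.resize(c['pixels'],(480,360)),cv2.resize(sd[250:370,360:460],(300,360))]))
E
```

```text
15.613713060442631 [500.20990341 -58.95313543 219.93373864] [-0.16148921  1.12415521 -0.59445463] 17.775
```

View pics/j4.png

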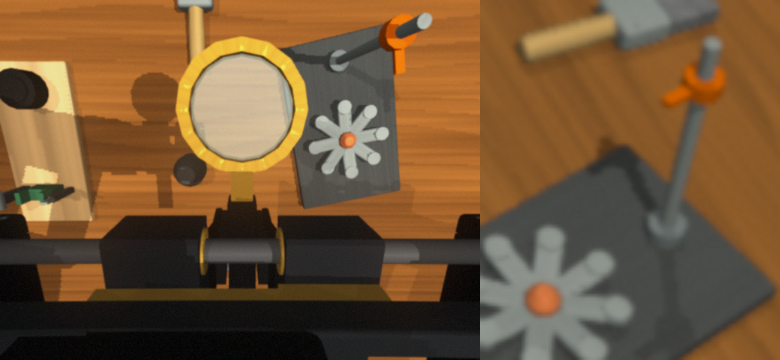

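The wrist view (full size) shows the held ring at (323,140), weld at (463,187), collar near (533,43) with its pointer, and the post top at (567,27). In the side view the collar is at (435,277).

```bash
python3 - <<'E'
from h import *
c=load('w4'); hsv=cv2.cvtColor(c['pixels'],cv2.COLOR_BGR2HSV); P=cloud(c)
def comp(hsv,lo,hi,box):
    m=cv2.inRange(hsv,lo,hi);mm=np.zeros_like(m);u0,v0,u1,v1=box;mm[v0:v1,u0:u1]=m[v0:v1,u0:u1]
    k,l,s,ce=cv2.connectedComponentsWithStats(mm); i=1+np.argmax(s[1:,4]); return l==i,s[i],ce[i]
m,s,ce=comp(hsv,(0,110,90),(14,255,255),(445,170,485,205)); print('weld',s,plane(c,[ce],26),np.median(P[m],0))
m,s,ce=comp(hsv,(0,170,90),(14,255,255),(500,10,570,110)); q=P[m]; print('collar',s,ce); 
print(np.histogram(q[:,2],bins=range(130,172,2)), 'hi-z xy',np.median(q[q[:,2]>np.percentile(q[:,2],70)],0))
# post top (grey) centre at z=182
print('posttop',plane(c,[(567,27)],182),'base',plane(c,[(451,80)],14))
# held lens
m,s,ce=comp(hsv,(12,140,120),(28,255,255),(225,45,415,232)); cn=np.argwhere(m)[:,::-1]; hl=cv2.convexHull(cn.astype(np.int32)).reshape(-1,2)
hl=hl[hl[:,1]<215]; print('ring',cv2.fitEllipse(plane(c,hl,246)[:,:2].astype(np.float32)),'z',np.percentile(P[m][:,2],[10,50,90]))
# side collar
sd=load('side0'); hs=cv2.cvtColor(sd['pixels'],cv2.COLOR_BGR2HSV)
m,s,ce=comp(hs,(0,150,90),(14,255,255),(415,260,450,300)); print('side',s,ce)
pts=np.argwhere(m)[:,::-1]; print({int(u):(int(pts[pts[:,0]==u,1].min()),int(pts[pts[:,0]==u,1].max())) for u in np.unique(pts[:,0])})
Ps=cloud(sd); print(np.median(Ps[m],0), np.percentile(Ps[m][:,2],[5,20,50,80,95]))
# side image projection of the axis for heights
r=np.array(sd['attitude']); K=np.array(sd['camera_matrix'])
for ax in [(625,-180)]:
  for z in (130,140,150,160,182):
    p=r.T@(np.array([*ax,z])-sd['eye']); x=p[:2]/p[2]; x*=1+sd['k1']*(x@x); print(ax,z,(K[:2,:2]@x+K[:2,2]).round(1))
E
```

```text
weld [453 177  22  21 367] [[ 530.18490869 -197.61650624   26.        ]] [ 530.12098501 -197.54373361   25.25472394]
collar [ 500   10   70  100 3744] [539.56730769  56.37793803]
(array([  0,   0,   0,   0,   0,   0,   2,  26,  59, 107, 122, 113, 522,
        71,   3,   1,   2,   1,   2,   0]), array([130, 132, 134, 136, 138, 140, 142, 144, 146, 148, 150, 152, 154,
       156, 158, 160, 162, 164, 166, 168, 170])) hi-z xy [ 624.09546355 -173.99258874  154.35198086]
posttop [[ 626.87016636 -178.22818694  182.        ]] base [[ 628.49449465 -179.6342911    14.        ]]
ring ((564.0905151367188, -56.58590316772461), (68.19744110107422, 227.86138916015625), 87.8855209350586) z [ -1.46761075 243.16625833 244.4724285 ]
side [420 270  23  17 214] [431.69158879 278.85514019]
{420: (282, 284), 421: (281, 285), 422: (280, 286), 423: (280, 286), 424: (279, 285), 425: (279, 286), 426: (277, 284), 427: (272, 284), 428: (271, 284), 429: (271, 284), 430: (270, 283), 431: (270, 283), 432: (270, 284), 433: (276, 284), 434: (277, 284), 435: (277, 285), 436: (277, 285), 437: (276, 284), 438: (273, 283), 439: (272, 283), 440: (272, 282), 441: (273, 280), 442: (274, 278)}
[ 623.86321295 -183.29390901  152.01159902] [ -1.50518435   1.61183605 152.01159902 155.54170516 157.39235574]
(625, -180) 130 [430.6 285.5]
(625, -180) 140 [431.6 281.6]
(625, -180) 150 [432.6 277.6]
(625, -180) 160 [433.6 273.6]
(625, -180) 182 [435.8 264.4]
```

```bash
python3 - <<'E'
from h import *
def comp(hsv,lo,hi,box):
    m=cv2.inRange(hsv,lo,hi);mm=np.zeros_like(m);u0,v0,u1,v1=box;mm[v0:v1,u0:u1]=m[v0:v1,u0:u1]
    k,l,s,ce=cv2.connectedComponentsWithStats(mm); i=1+np.argmax(s[1:,4]); return l==i,s[i],ce[i]
def glass(c,tcp):
    hsv=cv2.cvtColor(c['pixels'],cv2.COLOR_BGR2HSV)
    ring=cv2.inRange(hsv,(12,90,60),(30,255,255)); ring[:45]=0
    m,s,ce=comp(hsv,(0,0,60),(180,85,255),(250,60,395,220))
    cn=cv2.convexHull(np.argwhere(m)[:,::-1].astype(np.int32)).reshape(-1,2)
    return s,cv2.fitEllipse((plane(c,cn,tcp[2]+25)-tcp)[:,:2].astype(np.float32))
c=load('w4'); print(glass(c,np.array([500.2,-58.95,219.9])))
bot.goto((500,-310,220),R((1,0,0))); bot.wait(.3); c=snap('wrist','w5'); st=bot.get_state(); tcp=st['eef_pos']; print(tcp,st['t'],st['joints'])
print(glass(c,tcp)); hsv=cv2.cvtColor(c['pixels'],cv2.COLOR_BGR2HSV); P=cloud(c)
m=cv2.inRange(hsv,(0,110,90),(14,255,255)); m[:,320:]=0
k,l,s,ce=cv2.connectedComponentsWithStats(m)
for i in range(1,k):
    if s[i,4]>60: print(s[i],ce[i],plane(c,[ce[i]],26).round(1),np.median(P[l==i],0).round(1))
cv2.imwrite('pics/w5s.png',cv2.resize(c['pixels'],(480,360)))
E
```

```text
(array([  255,    71,   136,   143, 15069], dtype=int32), ((71.71878051757812, 0.03102952241897583), (49.770057678222656, 49.87242889404297), 99.57760620117188))
[ 500.39353292 -309.13123571  220.24987072] 19.1083 [-3.93883095e+01  7.70480602e+00  9.33091869e+01  3.41176832e-03
  7.89662230e+01  5.05301629e+01]
(array([  255,    72,   136,   142, 15071], dtype=int32), ((71.72247314453125, 0.1458420753479004), (49.78314971923828, 49.85268020629883), 54.34563064575195))
[    0     0   320   319 50230] [111.76060123 149.55630102] [[ 565.  -108.1   26. ]] [561.6 -74.3  -1. ]
[203 176  22  22 373] [213.1152815  186.54155496] [[ 530.3 -201.5   26. ]] [ 530.  -201.4   25. ]
[  51  351   90   51 3599] [ 95.01000278 375.34342873] [[315.4 -50.5  26. ]] [297.1 -32.2  -1.3]
[289 358  16  27 130] [299.10769231 376.63846154] [[ 312.9 -282.8   26. ]] [ 289.7 -284.5   -1.1]
```

View pics/w5s.png

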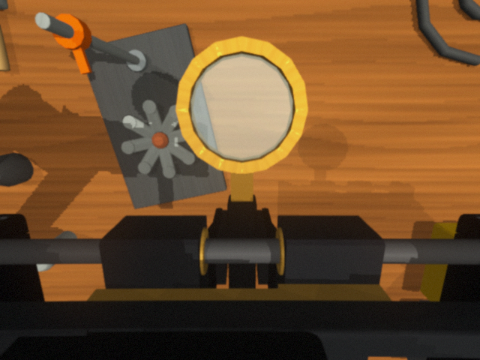

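The weld is at (160,140) in this view and the ring is level in the hand. The two-sided average puts the weld at (530.2, -199.5) and the collar's mid-height at 150. Placing now.

```bash
python3 - <<'E'
from h import *
O=R((1,0,0)); g=np.array([458.5,-199.6,131.])
bot.goto(g+[0,0,89],O); bot.move_linear(g,rate=70); bot.wait(.7)
e=bot.get_state()['eef_pos']; print(e-g)
bot.move_linear(2*g-e,rate=20); bot.wait(.7)
s=bot.get_state(); print(s['eef_pos']-g,s['tool_rot'][2].round(4),s['gripper_width'],s['t'],s['ft_force'])
c=snap('wrist','w6'); t=snap('side','s6'); P=cloud(c); hsv=cv2.cvtColor(c['pixels'],cv2.COLOR_BGR2HSV)
m=cv2.inRange(hsv,(12,140,120),(28,255,255))>0; q=P[m]; q=q[(q[:,2]>140)&(q[:,2]<170)]
A=np.c_[q[:,:2]-(530,-199.5),np.ones(len(q))]; print('ring top plane',np.linalg.lstsq(A,q[:,2],rcond=None)[0],len(q))
cv2.imwrite('pics/j6.png',np.hstack([cv2.resize(c['pixels'],(440,330)),cv2.resize(t['pixels'][240:380,310:460],(354,330))]))
E
```

```text
[ 0.00388979  0.01562016 -0.0226209 ]
[-0.00900852  0.00204433  0.01653038] [-0. -0. -1.] 15.839332126863631 22.725 [-0.21527811 -0.67494174 -0.69872584]
ring top plane [ 2.32348815e-03 -1.60912273e-03  1.54819642e+02] 9959
```

View pics/j6.png

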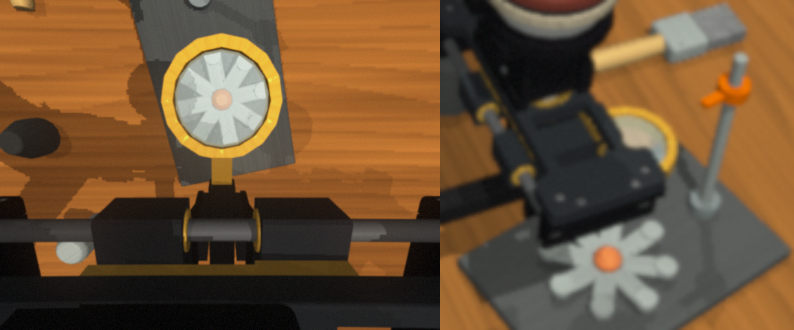

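The weld bead shows through the glass at the ring's centre (222,98), the ring is level to 0.2°, and the collar and post are clear. Handing in.

```bash
python3 -c "
from h import *
print(bot.sign_off())"
```

```text
the job is handed in; nothing more can be done
None
```

The hasp is swung back past upright (about 135°), and I handed the job in with the loupe held still, level and centred over the weld at the collar's height (about 150 mm, measured to about 1 mm), at about 23 s of the 53 s allowed.

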